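# Touch off a heater's tube block and set the teaching pin in its reference bore

## Task

The aluminium tube block lies a little off and skewed in the well of the dry-block heater, so find where it is before the work: take the teaching pin from its stand and with the pin's shank touch the block, lightly but surely and for half a second each time, first on its long front face near the left end, then on the same face near the right end, then on its right end face. Then set the pin in the block's reference bore, the one bore wider than the tube wells, push it home until its shoulder sits on the block, and let go of it standing there. The pin and heater must never press on one another with more than 20 N, and the jar, the bottle and the cup beside the stand are to be left where they are.

Things in the scene. Friction and masses are not known exactly. Their poses are not given: they have to be found in the camera images.
- heater: Dry-block heater, fixed. Origin on the desk under the centre of its well; x from its front (white control pod, facing the robot) to its back, y to its left, z up. Its open aluminium well is 116 (x) x 156 (y) mm outside, 96 x 136 mm inside, rim at z = 60 mm. The pod spans x = -114 to -54 mm, z up to 45 mm. A loose-fitting aluminium tube block stands in the well.
- block_zero (a point): Point of the heater (at its x = 0, y = 0, z = 92 mm; same axes) where the centre of the tube block's top would be if it stood true. The block is 80 (x) x 120 (y) mm, its flat top at z = 92 mm, 32 mm above the rim. Its real pose is NOT reported: shifted up to 5 mm in x and 6 mm in y and turned up to 0.05 rad about z. It is wedged: it does not move under less than 25 N.
- bore_zero (a point): Point of the heater (at its x = 20, y = 22.5, z = 92 mm) where the reference bore's mouth would be if the block stood true. Bore: 11 mm wide, over 45 mm deep, second from left in the back row of holes (three rows of five; the others are 6 mm wells). Its axis is 60 mm behind the block's long front face (nearest the pod) and 82.5 mm from its right (-y) end face.
- pin: Steel teaching pin, loose, 0.1 to 0.16 kg, 100 mm tall, upright in its stand at the start. Origin: centre of its tip, z up its axis. Ball nose of 5 mm radius; round shank 10 mm diameter up to z = 45 mm; round shoulder 22 mm wide to z = 49 mm; square grip 16 x 16 mm, sides along the pin's x and y, to z = 97 mm; then a 3 mm end button.
- pin_tip (a point): The centre of the tip of the pin's nose (the same point as the pin's origin).
- stand: Pin stand, fixed, 64 x 64 mm and 50.5 mm tall, grey, origin under its centre on the desk. The pin hangs upright by its shoulder in the stand's 12 mm bore, its tip 5.5 mm above the desk.
- label_jar: Small glass jar, 54 mm across and 56 mm tall, loose bystander, origin under its centre.
- brown_bottle: Brown bottle, 45 mm across and 120 mm tall, loose bystander, origin under its centre.
- clear_cup: Clear cup, 72 mm across and 54 mm tall, loose bystander, origin under its centre.
Not all that is in view belongs to the job. What is shaped like the pin but red is not meant.

How it is judged:
By the outcome, as a careful person would: the job done as asked, in the order asked, and still so for the second after the job is handed in, with the robot touching nothing.
It also fails if it takes over 70 s, if anything falls off the work surface, if the arm or the gripper's body presses on something with over 40 N, if the wrist force passes 120 N, or if a joint passes its speed limit or range.

## Robot

A 6-joint arm with a two-finger parallel gripper is mounted at the origin on a cart in front of the work surface, level with it; the furniture and walls round the work are solid. World frame = base frame: x ahead of the robot, y to its left, z up, the work surface at z = 0. Lengths are in mm, angles in rad, forces in N, time in s.
With the tool pointing down it reaches from about 300 to 775 mm from the base axis. Payload 14.6 kg.
Tool frame: the origin (TCP) lies at the very end of the fingers, on their centre line; the grasp point (between the pads) lies 19 mm behind it; z points along the fingers, y is the line along which they close (so a half turn about z gives the same grasp; the last joint's range is limited). The gripper opens to 94 mm and grips with 3 to 60 N. Pads are 16 mm wide; open, the fingers measure 119 mm over their backs; the gripper's body (75 mm by 177 mm) begins 78 mm behind the grasp point.
Start: joints at [-1.356, 0.3, 1.521, -0, 1.321, -0.067], TCP at [152.94, -528.298, 205.446] pointing down, gripper open.
Joint ranges: [-3.03, 3.03], [-0.79, 2.21], [0.23, 2.52], [-1.04, 4.18], [0, 3.07], [-2.55, 2.55]. Speed limits (rad/s): [2.22, 2.22, 2.57, 3.14, 3.14, 3.14].

## Interface

Orientations are given as [roll, pitch, yaw] about the fixed x, y, z axes, in that order (R = Rz(yaw) Ry(pitch) Rx(roll)).
In Python, from cell import manip, camera, get_calibration gives the robot as it stands.
- The arm moves only by the tool arm_command, never from a script. Its argument "targets" is a list of rows, each an object of numbers: "hand": the opening, from -1 (shut) to 1 (fully open), so that 0 is half open; "x", "y", "z": the shift along the tool's x, y, z in m; "yaw": the turn about the tool's z in rad. In form: [{"hand": .., "x": .., "y": .., "z": .., "yaw": ..}, ...]. A call has 1 to 10 rows; each row shifts and turns the commanded pose from where the row before left it, along the tool's axes as they then stand; what a row does not reach is not made up. A row lasts 1/10 s, in which the tool goes at most 50 mm and 8.59 degrees, less where a joint would pass 70% of its speed; a pose out of reach is approached as far as the arm can. A call is refused whole if a number of a shift passes 0.05 or a number of a turn 0.15, either way. A call with a gripper value outside its range is refused whole. The fingers move at their own pace and stop on an object; "newtons" is the grip in N (left out, the last holds). Time passes only in rows, so rows that do not move let the fingers close. It gives the time, the measured TCP pose, the force, the opening and the grip force at its end, in the units of the state.
- manip.read_state(): the state, without advancing time (a new reading comes with each control period).
- camera(name): name is "scene" or "side" or "wrist"; returns the picture (480x640x3 uint8, red, green, blue); there is no depth.
- get_calibration(name): a dict with "K" (3x3 intrinsics, pixels), "cam_to_world" (4x4, takes a point from camera to world coordinates). Camera axes: x right, y up, looking along -z (the intrinsics and any distortion apply to the point x, -y, -z); pixel columns grow to the right and rows downward; lengths in mm; the calibration is good to about 2 mm. The wrist camera is an equidistant fisheye: a pixel r from the principal point sees the ray r / f radians off the axis. A picture is of the moment at which its call begins: read the wrist's pose just before it. get_calibration takes no time and is no camera call; for the wrist camera it gives the pose at the moment of the call.
- manip.sign_off(): hands the job in; it is judged then, once.
The state is a dict: "clock": time; "joints": joint angles; "qd": joint speeds; "effort": joint torques, N m; "eef_pos": TCP position; "eef_rot": TCP orientation; "wrist_force": force on the tool from outside, world axes, zero at the start; "moment": the same for the moment, N m; "finger_gap": finger opening in mm; "finger_force": force on a finger pad.
Only numpy, scipy, OpenCV 4.12 (cv2) and the standard library are available. Lean on these libraries where they do the work, as an engineer would, in place of code of your own. Each camera call takes 0.05 s, during which the arm holds its last target. There are 200 camera calls.

## Working session

There is one attempt and no reset: what is moved stays moved. The work goes in short steps, Python scripts to look and compute and a tool call to move; the robot and the scene stay as the last step left them, time stands still between calls to the robot, and variables do not carry over. Pictures are saved under pics/ and viewed, at most 11 in all, crops included, and the job is handed in when it is done.

Besides the shell and the picture viewer there is one more tool, called after ">>>" in YAML: its name, and indented under it one key for each argument. arm_command: Moves the arm, as the interface text tells. Its arguments: {"type":"object","properties":{"targets":{"type":"array"},"newtons":{"type":"number"}},"required":["targets"]}

```bash
mkdir -p pics; ls; python3 - <<'E'
from cell import manip, camera, get_calibration
import cv2
for n in ("scene","side","wrist"):
    c=get_calibration(n); print(n,c)
    cv2.imwrite(f"pics/{n}0.png",camera(n)[:,:,::-1])
print(manip.read_state())
E
```

```text
pics
scene {'K': array([[446.83210676,   0.        , 316.20258495],
       [  0.        , 446.83210676, 235.53342114],
       [  0.        ,   0.        ,   1.        ]]), 'cam_to_world': array([[-4.90546957e-01,  5.91651250e-01, -6.39775337e-01,
         1.52918251e+01],
       [-8.71216068e-01, -3.48660530e-01,  3.45569671e-01,
         4.66455779e+02],
       [-1.86076800e-02,  7.26900704e-01,  6.86490437e-01,
         6.71498078e+02],
       [ 0.00000000e+00,  0.00000000e+00,  0.00000000e+00,
         1.00000000e+00]])}
side {'K': array([[610.42577023,   0.        , 310.24404819],
       [  0.        , 610.42577023, 239.89076578],
       [  0.        ,   0.        ,   1.        ]]), 'cam_to_world': array([[-8.88615834e-01,  2.67129063e-01, -3.72832353e-01,
         1.20868042e+02],
       [-4.58149034e-01, -4.78912679e-01,  7.48827155e-01,
         1.03114158e+03],
       [ 2.14793550e-02,  8.36232449e-01,  5.47954312e-01,
         6.87882666e+02],
       [ 0.00000000e+00,  0.00000000e+00,  0.00000000e+00,
         1.00000000e+00]])}
wrist {'K': array([[371.64829954,   0.        
[... 461 characters left out ...]
.00000000e+00]])}
{'clock': 0.15, 'joints': array([-1.35556286e+00,  3.00353968e-01,  1.52140779e+00, -4.35058664e-05,
        1.32065728e+00, -6.65764791e-02]), 'qd': array([ 0.00080181, -0.00146513, -0.00194345, -0.00031128, -0.00147402,
       -0.00034972]), 'effort': array([ 2.65033988e-03, -5.31954753e+01, -3.52820063e+01,  7.08261319e-02,
        2.36298947e-02, -5.22749997e-05]), 'eef_pos': array([ 152.91266571, -528.13100326,  205.02388106]), 'eef_rot': array([-3.14076529e+00, -1.29280307e-05,  2.81820730e-01]), 'wrist_force': array([-0.14028754,  1.18459864, -0.21147813]), 'moment': array([ 0.0223292 , -0.02495161, -0.00169688]), 'finger_force': 0.0, 'finger_gap': 93.84516133900264}
```

View pics/scene0.png

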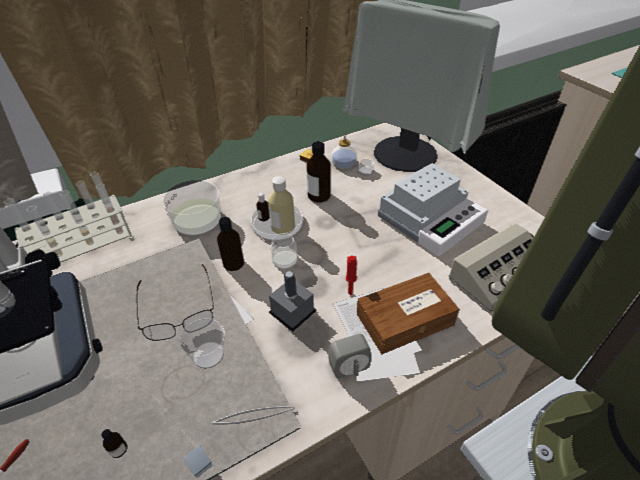

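View pics/side0.png

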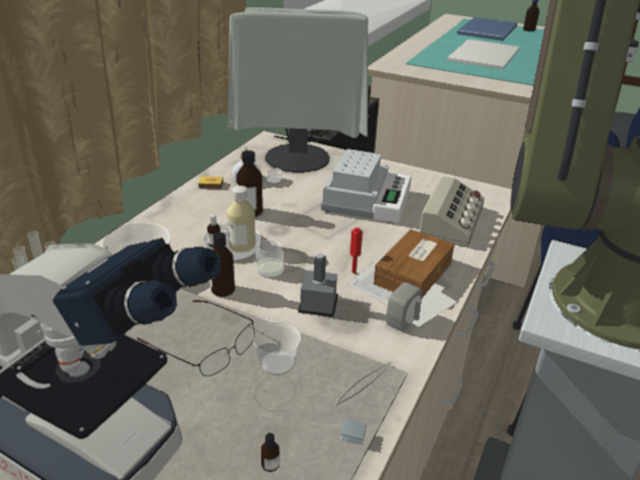

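The scene view shows the stand with the pin at (291,300), the red decoy at (351,272) and the heater at (430,205). The side view shows the stand at (320,290), the red decoy at (356,250) and the heater at (365,185). I'll enlarge the stand and heater.

```bash
python3 - <<'E'
import cv2,numpy as np
a=cv2.imread("pics/scene0.png");b=cv2.imread("pics/side0.png")
def c(i,x,y,w=100,h=75): return cv2.resize(i[y:y+h,x:x+w],(400,300),interpolation=cv2.INTER_CUBIC)
cv2.imwrite("pics/crop.png",np.vstack([np.hstack([c(a,240,260),c(b,270,245)]),np.hstack([cv2.resize(a[155:255,365:498],(400,300),interpolation=2),cv2.resize(b[140:240,300:433],(400,300),interpolation=2)])]))
E
```

```text
(no output)
```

View pics/crop.png

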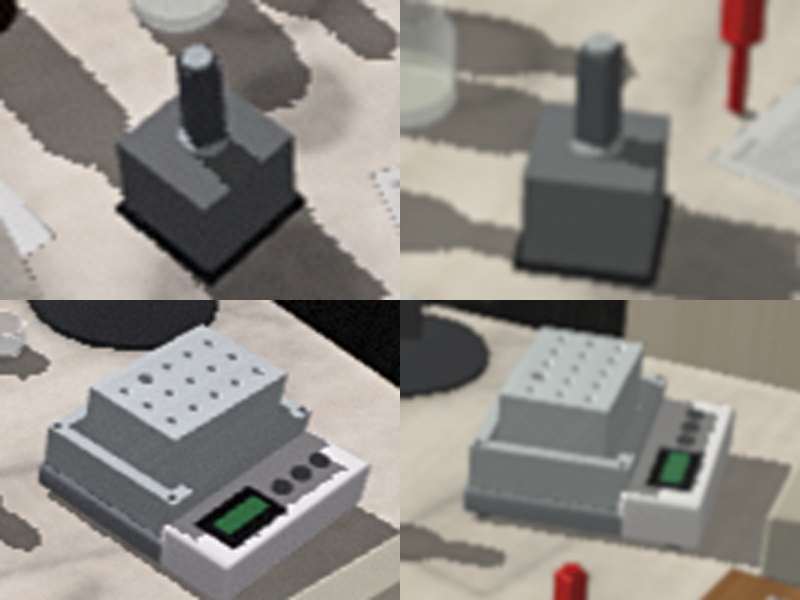

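```bash
cat > h.py <<'E'
import numpy as np
from scipy.optimize import least_squares
from cell import get_calibration
C={n:get_calibration(n) for n in("scene","side")}
def proj(n,P):
    T=C[n]["cam_to_world"];p=(np.atleast_2d(P)-T[:3,3])@T[:3,:3]
    K=C[n]["K"];return np.c_[K[0,0]*p[:,0]/-p[:,2]+K[0,2],-K[1,1]*p[:,1]/-p[:,2]+K[1,2]]
def fit(obs,x0):  # obs: (cam, local xyz, pixel); pose x,y,yaw
    def r(q):
        c,s=np.cos(q[2]),np.sin(q[2]);o=[]
        for n,l,p in obs:
            w=[q[0]+c*l[0]-s*l[1],q[1]+s*l[0]+c*l[1],l[2]]
            o.append(proj(n,w)[0]-p)
        return np.ravel(o)
    f=least_squares(r,x0,loss="soft_l1");return f.x,np.round(r(f.x),1)
E
python3 - <<'E'
from h import *
sc=lambda x,y:np.array([365+x/3.0075,155+y/3.]); sd=lambda x,y:np.array([300+x/3.0075,140+y/3.])
rim=[("scene",(58,78,60),sc(48,127)),("scene",(-58,78,60),sc(178,199)),("scene",(-58,-78,60),sc(308,112)),
("side",(58,78,60),sd(76,145)),("side",(-58,78,60),sd(233,165)),("side",(-58,-78,60),sd(265,80))]
blk=[("scene",(40,60,92),sc(90,90)),("scene",(40,-60,92),sc(207,27)),("scene",(-40,-60,92),sc(285,75)),("scene",(-40,60,92),sc(175,140)),
("side",(40,60,92),sd(100,98)),("side",(40,-60,92),sd(143,28)),("side",(-40,-60,92),sd(243,47)),("side",(-40,60,92),sd(207,113))]
for o in(rim,blk):print(*fit(o,[600,-150,0.]))
print(*fit([("scene",(0,0,105.5),np.array([289,273.2])),("side",(0,0,105.5),np.array([320,255.5]))],[450,100,0]))
t1=lambda x,y:np.array([240+x/4,260+y/4]);t2=lambda x,y:np.array([270+x/4,245+y/4])
def tri(a,b,z):
    print(a,b,fit([("scene",(0,0,z),a),("side",(0,0,z),b)],[450,100,0])[0][:2])
# single-cam back projection at z
def bp(n,p,z):
    return least_squares(lambda q:(proj(n,[q[0],q[1],z])[0]-p),[450,100]).x.round(1)
for p in((118,143),(297,140),(210,208)):print("sc",bp("scene",t1(*p),50.5))
for p in((128,105),(270,115),(123,178),(265,190)):print("sd",bp("side",t2(*p),50.5))
print("red top",bp("scene",np.array([351,257]),100),bp("side",np.array([356,228]),100))
for n,p,z in(("cup/jar sc",(285,258),25),("brown",(231,245),60),("cup",(208,348),27)):print(n,bp("scene",np.array(p),z))
E
```

```text
[ 5.76422133e+02 -1.10621442e+02  2.20738495e-01] [ 0.5  0.9  0.   2.9  1.3 -0.5 -1.6 -0.1 -0.6  0.8 -0.3 -2.1]
[ 5.77645884e+02 -1.12453194e+02  1.60125272e-01] [-0.3 -0.1 -1.7  0.2  1.1  0.4 -0.1  1.5 -0.5 -1.5 -0.2 -0.2  0.5 -1.3
  0.1 -0.4]
[482.73170317 267.87250315   0.        ] [ 0.2  1.1 -0.5 -0.8]
sc [500.4 301.8]
sc [461.9 232.2]
sc [448.2 282.7]
sd [521. 257.]
sd [462.8 233.3]
sd [498.3 304.3]
sd [442.  282.6]
red top [468.4 152.8] [466.3 152.2]
cup/jar sc [592.4 227.1]
brown [646.4 315.8]
cup [469.6 431.6]
```

>>> arm_command:
  targets:
    - {"hand": 0, "x": 0.044, "y": -0.0018, "yaw": -0.08}
    - {"hand": 0, "x": 0.044, "y": -0.0018, "yaw": -0.08}
    - {"hand": 0, "x": 0.044, "y": -0.0018, "yaw": -0.08}
    - {"hand": 0, "x": 0.044, "y": -0.0018, "yaw": -0.08}
    - {"hand": 0, "x": 0.044, "y": -0.0018, "yaw": -0.08}
    - {"hand": 0, "x": 0.044, "y": -0.0018, "yaw": -0.08}
    - {"hand": 0, "x": 0.044, "y": -0.0018, "yaw": -0.08}
    - {"hand": 0, "x": 0.044, "y": -0.0018, "yaw": -0.08}
    - {"hand": 0, "x": 0.044, "y": -0.0018, "yaw": -0.08}
    - {"hand": 0, "x": 0.044, "y": -0.0018, "yaw": -0.08}

```text
schema error: expected keys hand, x, y, z, yaw
```

>>> arm_command:
  targets:
    - {"hand": 0, "x": 0.044, "y": -0.0018, "z": 0, "yaw": -0.08}
    - {"hand": 0, "x": 0.044, "y": -0.0018, "z": 0, "yaw": -0.08}
    - {"hand": 0, "x": 0.044, "y": -0.0018, "z": 0, "yaw": -0.08}
    - {"hand": 0, "x": 0.044, "y": -0.0018, "z": 0, "yaw": -0.08}
    - {"hand": 0, "x": 0.044, "y": -0.0018, "z": 0, "yaw": -0.08}
    - {"hand": 0, "x": 0.044, "y": -0.0018, "z": 0, "yaw": -0.08}
    - {"hand": 0, "x": 0.044, "y": -0.0018, "z": 0, "yaw": -0.08}
    - {"hand": 0, "x": 0.044, "y": -0.0018, "z": 0, "yaw": -0.08}
    - {"hand": 0, "x": 0.044, "y": -0.0018, "z": 0, "yaw": -0.08}
    - {"hand": 0, "x": 0.044, "y": -0.0018, "z": 0, "yaw": -0.08}

```text
clock: 1.15
eef_pos: [486.5, -256.2, 205.2]
eef_rot: [-3.141, -0.0, 1.085]
wrist_force: [1.0, -0.6, 0.1]
finger_gap: 46.9
finger_force: 0.0
```

>>> arm_command:
  targets:
    - {"hand": 0, "x": 0.044, "y": -0.0018, "z": 0, "yaw": -0.08}
    - {"hand": 0, "x": 0.044, "y": -0.0018, "z": 0, "yaw": -0.08}
    - {"hand": 0, "x": 0.0, "y": 0, "z": 0, "yaw": 0}

```text
clock: 1.45
eef_pos: [521.8, -172.9, 205.2]
eef_rot: [-3.141, -0.001, 1.249]
wrist_force: [0.5, -0.1, 0.1]
finger_gap: 46.5
finger_force: 0.0
```

```bash
python3 - <<'E'
from cell import *
import cv2,pickle
c=get_calibration("wrist");s=manip.read_state();im=camera("wrist")
pickle.dump((c,s,im),open("w1.pkl","wb"));cv2.imwrite("pics/w1.png",im[:,:,::-1])
E
```

```text
(no output)
```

View pics/w1.png

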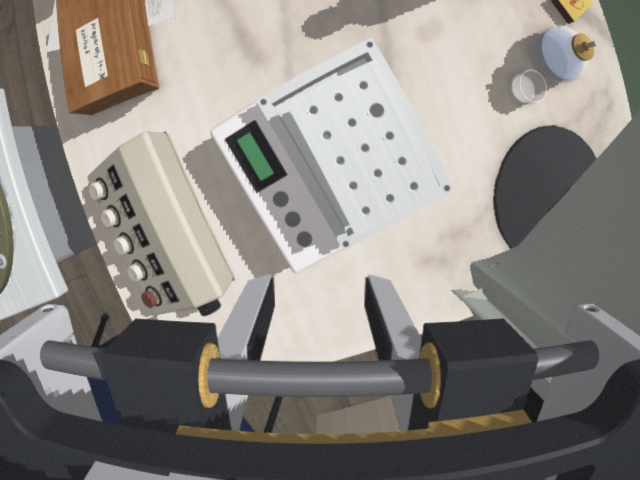

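>>> arm_command:
  targets:
    - {"hand": 0, "x": 0.044, "y": -0.0018, "z": 0, "yaw": -0.08}
    - {"hand": 0, "x": 0.044, "y": -0.0018, "z": 0, "yaw": -0.08}
    - {"hand": 0, "x": 0.044, "y": -0.0018, "z": 0, "yaw": -0.08}
    - {"hand": 0, "x": 0.044, "y": -0.0018, "z": 0, "yaw": -0.08}
    - {"hand": 0, "x": 0.044, "y": -0.0018, "z": 0, "yaw": -0.08}
    - {"hand": 0, "x": 0.044, "y": -0.0018, "z": 0, "yaw": -0.08}
    - {"hand": 0, "x": 0.044, "y": -0.0018, "z": 0, "yaw": -0.08}
    - {"hand": 0, "x": 0.0, "y": 0, "z": 0, "yaw": 0}
    - {"hand": 0, "x": 0.0, "y": 0, "z": 0, "yaw": 0}

```text
clock: 2.4
eef_pos: [535.3, 126.6, 205.3]
eef_rot: [-3.141, 0.0, 1.801]
wrist_force: [0.3, -0.7, -0.4]
finger_gap: 47.0
finger_force: 0.0
```

```bash
python3 - <<'E'
from cell import *
import cv2,pickle
c=get_calibration("wrist");s=manip.read_state();im=camera("wrist")
pickle.dump((c,s,im),open("w2.pkl","wb"));cv2.imwrite("pics/w2.png",im[:,:,::-1])
E
```

```text
(no output)
```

View pics/w2.png

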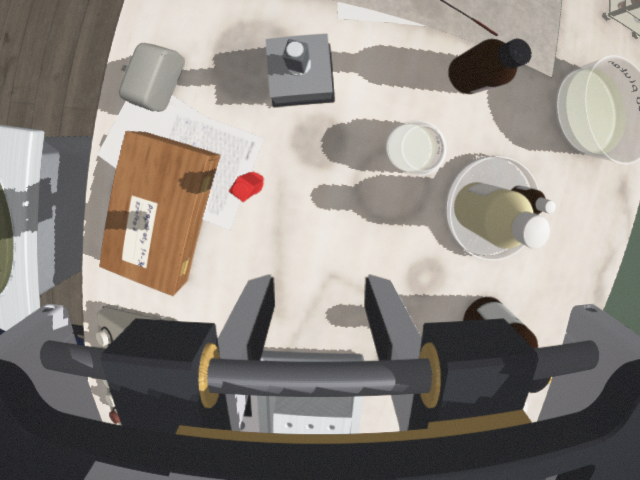

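```bash
cat >> h.py <<'E'
import pickle
def wray(c,p):
    K=c["K"];d=(np.array(p,float)-[K[0,2],K[1,2]])/K[0,0];r=np.hypot(*d)
    u=d/r if r>0 else d
    v=np.array([np.sin(r)*u[0],-np.sin(r)*u[1],-np.cos(r)])
    T=c["cam_to_world"];return T[:3,3],T[:3,:3]@v
def wbp(c,p,z):
    o,d=wray(c,p);return (o+d*(z-o[2])/d[2])[:2]
def rigid(L,W):
    L,W=np.array(L),np.array(W);l,w=L.mean(0),W.mean(0);a=L-l;b=W-w
    t=np.arctan2((a[:,0]*b[:,1]-a[:,1]*b[:,0]).sum(),(a*b).sum());c,s=np.cos(t),np.sin(t);R=np.array([[c,-s],[s,c]])
    return w-R@l,t,np.round(W-w-a@R.T,1)
E
python3 - <<'E'
from h import *
import cv2
c1,s1,im1=pickle.load(open("w1.pkl","rb"));c2,s2,im2=pickle.load(open("w2.pkl","rb"))
rows={20:[(363,86),(377,111),(390,135),(402,160),(414,186)],-20:[(313,109),(327,135),(340,160),(353,186),(366,210)],0:[(338,97),(351,122),(364,147),(377,173),(389,198)]}
L=[(x,y) for x in rows for y in(45,22.5,0,-22.5,-45)];W=[wbp(c1,p,92) for x in rows for p in rows[x]]
r=rigid(L,W);print("block",r[0],r[1],abs(r[2]).max())
for z,P in((60,[(370,44),(447,188),(263,101),(347,244)]),):
    W=[wbp(c1,p,z) for p in P];r=rigid([(54,74),(54,-74),(-54,74),(-54,-74)],W);print("heater",*r)
print("pin",wbp(c2,(295,43),105.5))
P=[wbp(c2,p,50.5) for p in((267,39),(327,34),(333,97),(272,106))];print(np.round(P,1),np.mean(P,0))
a=im2[10:120,240:360];cv2.imwrite("pics/c2.png",cv2.resize(a,(600,550),interpolation=2)[:,:,::-1])
# monitor lower-left corner (as seen), scene+side
def lines(obs):
    A=np.zeros((3,3));b=np.zeros(3)
    for o,d in obs:
        M=np.eye(3)-np.outer(d,d)/(d@d);A+=M;b+=M@o
    return np.linalg.solve(A,b)
def ray(n,p):
    K,T=C[n]["K"],C[n]["cam_to_world"];return T[:3,3],T[:3,:3]@np.array([(p[0]-K[0,2])/K[0,0],-(p[1]-K[1,2])/K[1,1],-1])
print("mon",lines([ray("scene",(347,110)),ray("side",(232,122))]),lines([ray("scene",(467,150)),ray("side",(365,132)),wray(c1,(473,262))]))
E
```

```text
block [ 578.05131704 -114.79159963] 0.16320293259886737 2.6
heater [ 577.93870793 -110.83444605] 0.19798869487179196 [[-0.6 -1. ]
 [-1.4  0.5]
 [ 0.7  0. ]
 [ 1.3  0.5]]
pin [481.6358304  271.93436432]
[[448.8 285.6]
 [500.4 301.5]
 [519.2 244.7]
 [468.2 224.9]] [484.13609197 264.17223721]
mon [ 908.58698147 -115.5550488   115.17128366] [ 620.35567764 -238.28054796  110.52865868]
```

View pics/c2.png

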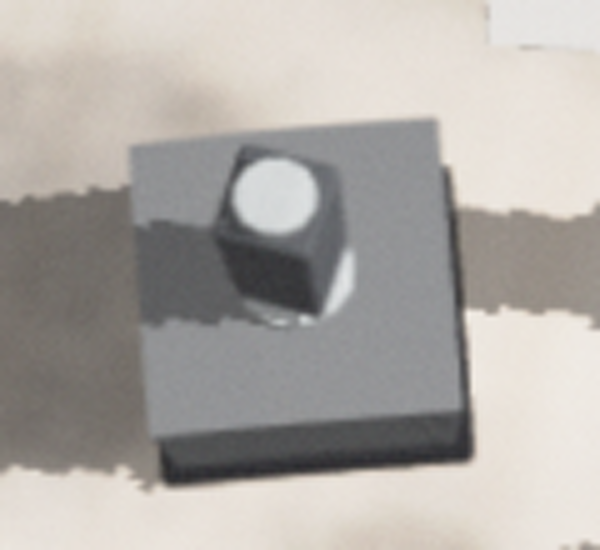

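```bash
python3 - <<'E'
from h import *
c2,s2,im2=pickle.load(open("w2.pkl","rb"))
q=lambda x,y:(240+x/5,10+y/5)
print("pin",wbp(c2,q(275,195),105.5),wbp(c2,q(280,200),102.5))
P=np.array([wbp(c2,q(*p),102.5) for p in((245,147),(343,165),(217,235))])
for a in(1,2):
  d=P[a]-P[0];print(np.hypot(*d),np.arctan2(d[1],d[0]))
S=np.array([wbp(c2,q(*p),50.5) for p in((131,147),(437,120),(460,410),(150,437))]);print(S.round(1),S.mean(0))
for i in range(4):
  d=S[(i+1)%4]-S[i];print(np.hypot(*d).round(1),np.arctan2(d[1],d[0]))
# shoulder disk centre visible ~
print(s2["eef_pos"],s2["eef_rot"],s2["joints"])
E
```

```text
pin [482.78186948 267.20560194] [483.33700406 267.31921695]
15.179993857637436 0.01448128596265596
14.852521003649192 -1.6207326736748238
[[448.2 285. ]
 [500.7 301.6]
 [517.3 249. ]
 [464.6 232.2]] [482.69628481 266.96069612]
55.1 0.3057383821795928
55.2 -1.2665899676553736
55.2 -2.832739904504618
55.3 1.8723591426649564
[535.25016751 126.62972822 205.33887016] [-3.14133305e+00  2.58898947e-04  1.80133099e+00] [ 1.65853255e-01  3.00214892e-01  1.52084392e+00 -2.83966409e-04
  1.32077618e+00 -6.46110790e-02]
```

>>> arm_command:
  targets:
    - {"hand": 0, "x": 0, "y": 0, "z": 0, "yaw": 0.125}
    - {"hand": 0, "x": 0, "y": 0, "z": 0, "yaw": 0.125}
    - {"hand": 0, "x": 0.0349, "y": -0.0138, "z": 0, "yaw": 0}
    - {"hand": 0, "x": 0.0349, "y": -0.0138, "z": 0, "yaw": 0}
    - {"hand": 0, "x": 0.0349, "y": -0.0138, "z": 0, "yaw": 0}
    - {"hand": 0, "x": 0.0349, "y": -0.0138, "z": 0.0, "yaw": 0}
    - {"hand": 0, "x": 0, "y": 0, "z": 0.04, "yaw": 0}
    - {"hand": 0, "x": 0, "y": 0, "z": 0.04, "yaw": 0}
    - {"hand": 0, "x": 0, "y": 0, "z": 0, "yaw": 0}
    - {"hand": 0, "x": 0, "y": 0, "z": 0, "yaw": 0}

```text
clock: 3.45
eef_pos: [483.5, 266.5, 126.4]
eef_rot: [-3.141, 0.0, 1.549]
wrist_force: [0.3, 0.2, 1.3]
finger_gap: 47.0
finger_force: 0.0
```

```bash
python3 - <<'E'
from cell import *
import cv2,pickle
c=get_calibration("wrist");s=manip.read_state();im=camera("wrist")
pickle.dump((c,s,im),open("w3.pkl","wb"));cv2.imwrite("pics/w3.png",cv2.resize(im[180:400,200:440],None,fx=2.5,fy=2.5)[:,:,::-1])
E
```

```text
(no output)
```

View pics/w3.png

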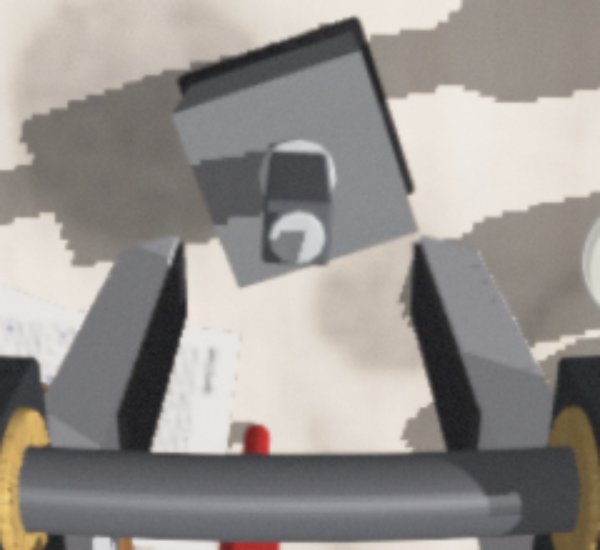

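The pin's button is at crop (297,235), centred between the fingers at (183,240) and (415,240). Its grip is square to them, so I can descend and close.

>>> arm_command:
  targets:
    - {"hand": 0, "x": 0, "y": 0, "z": 0.032, "yaw": 0}
    - {"hand": 0, "x": 0, "y": 0, "z": 0.032, "yaw": 0}
    - {"hand": 0, "x": 0, "y": 0, "z": 0, "yaw": 0}
    - {"hand": -0.6, "x": 0, "y": 0, "z": 0, "yaw": 0}
    - {"hand": -0.8, "x": 0, "y": 0, "z": 0, "yaw": 0}
    - {"hand": -1, "x": 0, "y": 0, "z": 0, "yaw": 0}
    - {"hand": -1, "x": 0, "y": 0, "z": 0, "yaw": 0}
    - {"hand": -1, "x": 0, "y": 0, "z": 0, "yaw": 0}
    - {"hand": -1, "x": 0, "y": 0, "z": 0, "yaw": 0}
  newtons: 45

```text
clock: 4.4
eef_pos: [483.0, 267.9, 62.2]
eef_rot: [3.141, -0.001, 1.552]
wrist_force: [-1.3, 0.3, 6.4]
finger_gap: 16.0
finger_force: 45.0
```

>>> arm_command:
  targets:
    - {"hand": -1, "x": 0, "y": 0, "z": -0.02, "yaw": 0}
    - {"hand": -1, "x": 0, "y": 0, "z": -0.035, "yaw": 0}
    - {"hand": -1, "x": 0, "y": 0, "z": -0.04, "yaw": 0}
    - {"hand": -1, "x": 0, "y": 0, "z": -0.03, "yaw": -0.091}
    - {"hand": -1, "x": 0, "y": 0, "z": -0.03, "yaw": -0.091}
    - {"hand": -1, "x": -0.03, "y": -0.003, "z": 0, "yaw": 0}
    - {"hand": -1, "x": -0.045, "y": -0.004, "z": 0, "yaw": 0}
    - {"hand": -1, "x": -0.045, "y": -0.004, "z": 0, "yaw": 0}
    - {"hand": -1, "x": -0.045, "y": -0.004, "z": 0, "yaw": 0}
    - {"hand": -1, "x": -0.045, "y": -0.004, "z": 0, "yaw": 0}

```text
clock: 5.4
eef_pos: [497.7, 55.6, 216.5]
eef_rot: [-3.141, 0.0, 1.734]
wrist_force: [1.2, 0.2, -1.5]
finger_gap: 15.8
finger_force: 45.0
```

>>> arm_command:
  targets:
    - {"hand": -1, "x": -0.045, "y": -0.004, "z": 0, "yaw": 0}
    - {"hand": -1, "x": -0.045, "y": -0.004, "z": 0, "yaw": 0}
    - {"hand": -1, "x": -0.03, "y": -0.001, "z": 0, "yaw": 0}
    - {"hand": -1, "x": -0.016, "y": -0.001, "z": 0, "yaw": 0}
    - {"hand": -1, "x": 0, "y": 0, "z": 0, "yaw": 0}
    - {"hand": -1, "x": 0, "y": 0, "z": 0, "yaw": 0}
    - {"hand": -1, "x": 0, "y": 0, "z": 0, "yaw": 0}

```text
clock: 6.1
eef_pos: [510.2, -77.3, 216.5]
eef_rot: [-3.142, -0.0, 1.735]
wrist_force: [0.6, 0.0, -1.5]
finger_gap: 15.7
finger_force: 45.0
```

```bash
python3 - <<'E'
from cell import *
import cv2,pickle,numpy as np
c=get_calibration("wrist");s=manip.read_state();im=camera("wrist");sd=camera("side")
pickle.dump((c,s,im),open("w4.pkl","wb"))
cv2.imwrite("pics/w4.png",np.hstack([cv2.resize(im[100:400,180:480],(400,400)),cv2.resize(sd[60:260,270:470],(400,400))])[:,:,::-1])
print(s["wrist_force"],s["moment"])
E
```

```text
[ 0.60498948  0.03497243 -1.46745697] [-0.00214341 -0.11913002  0.02096543]
```

View pics/w4.png

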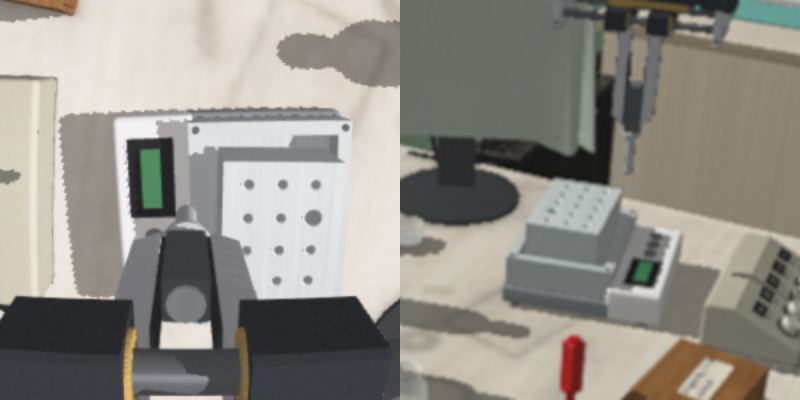

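>>> arm_command:
  targets:
    - {"hand": -1, "x": 0, "y": 0, "z": 0.04, "yaw": 0}
    - {"hand": -1, "x": 0, "y": 0, "z": 0.04, "yaw": 0}
    - {"hand": -1, "x": 0, "y": 0, "z": 0.011, "yaw": 0}
    - {"hand": -1, "x": 0, "y": 0.007, "z": 0, "yaw": 0}
    - {"hand": -1, "x": 0, "y": 0.001, "z": 0, "yaw": 0}
    - {"hand": -1, "x": 0, "y": 0.001, "z": 0, "yaw": 0}
    - {"hand": -1, "x": 0, "y": 0.001, "z": 0, "yaw": 0}
    - {"hand": -1, "x": 0, "y": 0.0, "z": 0, "yaw": 0}

```text
clock: 7.0
eef_pos: [520.5, -76.9, 126.2]
eef_rot: [3.14, 0.0, 1.734]
wrist_force: [-0.6, -0.2, -0.8]
finger_gap: 16.2
finger_force: 45.0
```

>>> arm_command:
  targets:
    - {"hand": -1, "x": 0, "y": 0.001, "z": 0, "yaw": 0}
    - {"hand": -1, "x": 0, "y": 0.001, "z": 0, "yaw": 0}
    - {"hand": -1, "x": 0, "y": 0.0, "z": 0, "yaw": 0}

```text
clock: 7.3
eef_pos: [522.2, -76.6, 125.5]
eef_rot: [3.141, 0.0, 1.734]
wrist_force: [1.1, -0.3, -1.7]
finger_gap: 15.3
finger_force: 45.0
```

>>> arm_command:
  targets:
    - {"hand": -1, "x": 0, "y": 0.001, "z": 0, "yaw": 0}
    - {"hand": -1, "x": 0, "y": 0.0, "z": 0, "yaw": 0}

```text
clock: 7.5
eef_pos: [523.1, -76.4, 125.4]
eef_rot: [-3.142, -0.0, 1.734]
wrist_force: [-0.2, 0.4, -0.8]
finger_gap: 16.1
finger_force: 45.0
```

>>> arm_command:
  targets:
    - {"hand": -1, "x": 0, "y": 0.001, "z": 0, "yaw": 0}
    - {"hand": -1, "x": 0, "y": 0.0, "z": 0, "yaw": 0}

```text
clock: 7.7
eef_pos: [524.1, -76.2, 125.4]
eef_rot: [3.142, 0.0, 1.734]
wrist_force: [0.1, -0.2, -0.1]
finger_gap: 16.0
finger_force: 45.0
```

>>> arm_command:
  targets:
    - {"hand": -1, "x": 0, "y": 0.0005, "z": 0, "yaw": 0}
    - {"hand": -1, "x": 0, "y": 0.0, "z": 0, "yaw": 0}

```text
clock: 7.9
eef_pos: [524.5, -76.1, 125.4]
eef_rot: [-3.142, -0.0, 1.734]
wrist_force: [0.7, -0.0, -0.9]
finger_gap: 15.9
finger_force: 45.0
```

>>> arm_command:
  targets:
    - {"hand": -1, "x": 0, "y": 0.0005, "z": 0, "yaw": 0}
    - {"hand": -1, "x": 0, "y": 0.0, "z": 0, "yaw": 0}

```text
clock: 8.1
eef_pos: [525.1, -76.1, 125.4]
eef_rot: [-3.142, 0.0, 1.734]
wrist_force: [0.1, -0.4, -1.4]
finger_gap: 15.4
finger_force: 45.0
```

>>> arm_command:
  targets:
    - {"hand": -1, "x": 0, "y": 0.0005, "z": 0, "yaw": 0}
    - {"hand": -1, "x": 0, "y": 0.0, "z": 0, "yaw": 0}

```text
clock: 8.3
eef_pos: [525.6, -76.0, 125.5]
eef_rot: [3.142, 0.0, 1.734]
wrist_force: [0.7, -0.2, -0.4]
finger_gap: 15.6
finger_force: 45.0
```

>>> arm_command:
  targets:
    - {"hand": -1, "x": 0, "y": 0.0005, "z": 0, "yaw": 0}
    - {"hand": -1, "x": 0, "y": 0.0, "z": 0, "yaw": 0}

```text
clock: 8.5
eef_pos: [526.0, -75.9, 125.4]
eef_rot: [3.142, -0.0, 1.734]
wrist_force: [0.4, -0.3, -0.2]
finger_gap: 15.9
finger_force: 45.0
```

>>> arm_command:
  targets:
    - {"hand": -1, "x": 0, "y": 0.0005, "z": 0, "yaw": 0}
    - {"hand": -1, "x": 0, "y": 0.0, "z": 0, "yaw": 0}

```text
clock: 8.7
eef_pos: [526.5, -75.8, 125.4]
eef_rot: [-3.142, -0.0, 1.734]
wrist_force: [1.0, -0.6, -1.5]
finger_gap: 15.7
finger_force: 45.0
```

>>> arm_command:
  targets:
    - {"hand": -1, "x": 0, "y": 0.0005, "z": 0, "yaw": 0}
    - {"hand": -1, "x": 0, "y": 0.0, "z": 0, "yaw": 0}

```text
clock: 8.9
eef_pos: [527.1, -75.7, 125.5]
eef_rot: [3.142, 0.0, 1.734]
wrist_force: [0.3, -0.2, -0.6]
finger_gap: 15.8
finger_force: 45.0
```

>>> arm_command:
  targets:
    - {"hand": -1, "x": 0, "y": 0.0005, "z": 0, "yaw": 0}
    - {"hand": -1, "x": 0, "y": 0.0, "z": 0, "yaw": 0}

```text
clock: 9.1
eef_pos: [527.5, -75.7, 125.5]
eef_rot: [3.142, 0.0, 1.734]
wrist_force: [0.2, -0.4, -1.6]
finger_gap: 15.9
finger_force: 45.0
```

>>> arm_command:
  targets:
    - {"hand": -1, "x": 0, "y": 0.0005, "z": 0, "yaw": 0}
    - {"hand": -1, "x": 0, "y": 0.0, "z": 0, "yaw": 0}

```text
clock: 9.3
eef_pos: [528.0, -75.6, 125.4]
eef_rot: [-3.142, -0.0, 1.734]
wrist_force: [0.4, -0.5, -1.5]
finger_gap: 15.6
finger_force: 45.0
```

>>> arm_command:
  targets:
    - {"hand": -1, "x": 0, "y": 0.0005, "z": 0, "yaw": 0}
    - {"hand": -1, "x": 0, "y": 0.0, "z": 0, "yaw": 0}

```text
clock: 9.5
eef_pos: [528.5, -75.5, 125.5]
eef_rot: [3.142, 0.0, 1.734]
wrist_force: [0.1, 0.3, -1.0]
finger_gap: 15.7
finger_force: 45.0
```

>>> arm_command:
  targets:
    - {"hand": -1, "x": 0, "y": 0.0005, "z": 0, "yaw": 0}
    - {"hand": -1, "x": 0, "y": 0.0, "z": 0, "yaw": 0}

```text
clock: 9.7
eef_pos: [528.7, -75.4, 125.4]
eef_rot: [-3.141, -0.0, 1.734]
wrist_force: [-2.4, -0.9, 0.1]
finger_gap: 15.7
finger_force: 45.0
```

>>> arm_command:
  targets:
    - {"hand": -1, "x": 0, "y": 0.0003, "z": 0, "yaw": 0}
    - {"hand": -1, "x": 0, "y": 0.0, "z": 0, "yaw": 0}

```text
clock: 9.9
eef_pos: [528.8, -75.4, 125.4]
eef_rot: [-3.14, -0.0, 1.734]
wrist_force: [-5.3, -1.4, 1.7]
finger_gap: 15.8
finger_force: 45.0
```

>>> arm_command:
  targets:
    - {"hand": -1, "x": 0, "y": 0, "z": 0, "yaw": 0}
    - {"hand": -1, "x": 0, "y": 0.0, "z": 0, "yaw": 0}
    - {"hand": -1, "x": 0, "y": 0.0, "z": 0, "yaw": 0}
    - {"hand": -1, "x": 0, "y": 0.0, "z": 0, "yaw": 0}
    - {"hand": -1, "x": 0, "y": 0.0, "z": 0, "yaw": 0}
    - {"hand": -1, "x": 0, "y": 0.0, "z": 0, "yaw": 0}
    - {"hand": -1, "x": 0, "y": 0.0, "z": 0, "yaw": 0}

```text
clock: 10.6
eef_pos: [528.9, -75.4, 125.4]
eef_rot: [-3.14, -0.0, 1.734]
wrist_force: [-4.4, -0.4, 1.9]
finger_gap: 15.5
finger_force: 45.0
```

>>> arm_command:
  targets:
    - {"hand": -1, "x": 0, "y": -0.004, "z": 0, "yaw": 0}
    - {"hand": -1, "x": -0.03, "y": -0.001, "z": 0, "yaw": 0}
    - {"hand": -1, "x": -0.035, "y": 0.0, "z": 0, "yaw": 0}
    - {"hand": -1, "x": -0.028, "y": 0.0, "z": 0, "yaw": 0}
    - {"hand": -1, "x": 0, "y": 0.0, "z": 0, "yaw": 0}
    - {"hand": -1, "x": 0, "y": 0.001, "z": 0, "yaw": 0}
    - {"hand": -1, "x": 0, "y": 0.001, "z": 0, "yaw": 0}
    - {"hand": -1, "x": 0, "y": 0.0, "z": 0, "yaw": 0}

```text
clock: 11.4
eef_pos: [541.5, -166.7, 125.6]
eef_rot: [3.141, -0.0, 1.735]
wrist_force: [0.3, 0.5, -0.7]
finger_gap: 15.6
finger_force: 45.0
```

>>> arm_command:
  targets:
    - {"hand": -1, "x": 0, "y": 0.0005, "z": 0, "yaw": 0}
    - {"hand": -1, "x": 0, "y": 0.0005, "z": 0, "yaw": 0}
    - {"hand": -1, "x": 0, "y": 0.0, "z": 0, "yaw": 0}

```text
clock: 11.7
eef_pos: [542.5, -167.2, 125.5]
eef_rot: [3.142, 0.0, 1.734]
wrist_force: [-0.5, -0.4, -1.9]
finger_gap: 15.7
finger_force: 45.0
```

>>> arm_command:
  targets:
    - {"hand": -1, "x": 0, "y": 0.0005, "z": 0, "yaw": 0}
    - {"hand": -1, "x": 0, "y": 0.0, "z": 0, "yaw": 0}

```text
clock: 11.9
eef_pos: [542.9, -167.4, 125.4]
eef_rot: [3.142, -0.0, 1.734]
wrist_force: [-0.0, -0.3, -0.9]
finger_gap: 15.7
finger_force: 45.0
```

>>> arm_command:
  targets:
    - {"hand": -1, "x": 0, "y": 0.0005, "z": 0, "yaw": 0}
    - {"hand": -1, "x": 0, "y": 0.0, "z": 0, "yaw": 0}

```text
clock: 12.1
eef_pos: [543.4, -167.3, 125.5]
eef_rot: [3.142, 0.0, 1.734]
wrist_force: [-0.7, -0.6, -0.8]
finger_gap: 15.8
finger_force: 45.0
```

>>> arm_command:
  targets:
    - {"hand": -1, "x": 0, "y": 0.0005, "z": 0, "yaw": 0}
    - {"hand": -1, "x": 0, "y": 0.0, "z": 0, "yaw": 0}

```text
clock: 12.3
eef_pos: [543.7, -167.3, 125.4]
eef_rot: [-3.141, -0.0, 1.734]
wrist_force: [-2.3, 0.1, 0.4]
finger_gap: 15.9
finger_force: 45.0
```

>>> arm_command:
  targets:
    - {"hand": -1, "x": 0, "y": 0.0004, "z": 0, "yaw": 0}
    - {"hand": -1, "x": 0, "y": 0.0, "z": 0, "yaw": 0}

```text
clock: 12.5
eef_pos: [543.8, -167.2, 125.4]
eef_rot: [-3.14, -0.0, 1.734]
wrist_force: [-4.4, -0.6, 0.9]
finger_gap: 15.7
finger_force: 45.0
```

>>> arm_command:
  targets:
    - {"hand": -1, "x": 0, "y": 0, "z": 0, "yaw": 0}
    - {"hand": -1, "x": 0, "y": 0.0, "z": 0, "yaw": 0}
    - {"hand": -1, "x": 0, "y": 0.0, "z": 0, "yaw": 0}
    - {"hand": -1, "x": 0, "y": 0.0, "z": 0, "yaw": 0}
    - {"hand": -1, "x": 0, "y": 0.0, "z": 0, "yaw": 0}
    - {"hand": -1, "x": 0, "y": 0.0, "z": 0, "yaw": 0}
    - {"hand": -1, "x": 0, "y": 0.0, "z": 0, "yaw": 0}

```text
clock: 13.2
eef_pos: [543.8, -167.3, 125.4]
eef_rot: [-3.14, -0.0, 1.734]
wrist_force: [-4.6, -0.2, 0.9]
finger_gap: 15.7
finger_force: 45.0
```

>>> arm_command:
  targets:
    - {"hand": -1, "x": 0, "y": -0.008, "z": 0, "yaw": 0}
    - {"hand": -1, "x": 0, "y": 0, "z": 0, "yaw": -0.1}
    - {"hand": -1, "x": 0, "y": 0.0, "z": 0, "yaw": -0.1}
    - {"hand": -1, "x": -0.0314, "y": -0.0064, "z": 0, "yaw": 0}
    - {"hand": -1, "x": 0, "y": 0.0, "z": 0, "yaw": 0}
    - {"hand": -1, "x": -0.0033, "y": 0.0161, "z": 0, "yaw": 0}
    - {"hand": -1, "x": 0, "y": 0.0, "z": 0, "yaw": 0}
    - {"hand": -1, "x": -0.0033, "y": 0.0161, "z": 0, "yaw": 0}
    - {"hand": -1, "x": 0, "y": 0.0, "z": 0, "yaw": 0}

```text
clock: 14.1
eef_pos: [574.3, -194.3, 125.3]
eef_rot: [3.141, 0.0, 1.935]
wrist_force: [-0.4, 0.1, -0.8]
finger_gap: 15.7
finger_force: 45.0
```

```bash
python3 - <<'E'
from cell import *
import cv2,numpy as np
s=camera("side");c=camera("scene")
cv2.imwrite("pics/s5.png",np.hstack([cv2.resize(c[60:260,360:560],(400,400)),cv2.resize(s[60:260,270:470],(400,400))])[:,:,::-1])
E
```

```text
(no output)
```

View pics/s5.png

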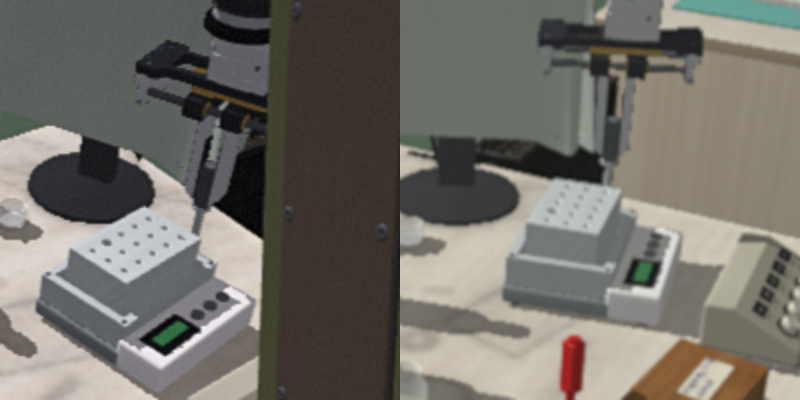

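>>> arm_command:
  targets:
    - {"hand": -1, "x": 0.0049, "y": 0.001, "z": 0, "yaw": 0}
    - {"hand": -1, "x": 0.0029, "y": 0.0006, "z": 0, "yaw": 0}
    - {"hand": -1, "x": 0.001, "y": 0.0002, "z": 0, "yaw": 0}
    - {"hand": -1, "x": 0, "y": 0.0, "z": 0, "yaw": 0}

```text
clock: 14.6
eef_pos: [572.4, -185.8, 125.6]
eef_rot: [3.142, 0.0, 1.934]
wrist_force: [0.2, 0.2, -0.3]
finger_gap: 15.9
finger_force: 45.0
```

>>> arm_command:
  targets:
    - {"hand": -1, "x": 0.0005, "y": 0.0001, "z": 0, "yaw": 0}
    - {"hand": -1, "x": 0.0005, "y": 0.0001, "z": 0, "yaw": 0}
    - {"hand": -1, "x": 0, "y": 0.0, "z": 0, "yaw": 0}

```text
clock: 14.9
eef_pos: [572.3, -184.9, 125.4]
eef_rot: [-3.142, -0.0, 1.934]
wrist_force: [0.3, 0.1, -0.3]
finger_gap: 15.6
finger_force: 45.0
```

>>> arm_command:
  targets:
    - {"hand": -1, "x": 0.0005, "y": 0.0001, "z": 0, "yaw": 0}
    - {"hand": -1, "x": 0, "y": 0.0, "z": 0, "yaw": 0}

```text
clock: 15.1
eef_pos: [572.3, -184.4, 125.4]
eef_rot: [-3.142, -0.0, 1.934]
wrist_force: [-0.2, -0.5, -1.0]
finger_gap: 16.0
finger_force: 45.0
```

>>> arm_command:
  targets:
    - {"hand": -1, "x": 0.0005, "y": 0.0001, "z": 0, "yaw": 0}
    - {"hand": -1, "x": 0, "y": 0.0, "z": 0, "yaw": 0}

```text
clock: 15.3
eef_pos: [572.2, -183.9, 125.4]
eef_rot: [-3.142, -0.0, 1.934]
wrist_force: [-0.1, -0.3, -1.4]
finger_gap: 16.2
finger_force: 45.0
```

>>> arm_command:
  targets:
    - {"hand": -1, "x": 0.0005, "y": 0.0001, "z": 0, "yaw": 0}
    - {"hand": -1, "x": 0, "y": 0.0, "z": 0, "yaw": 0}

```text
clock: 15.5
eef_pos: [572.1, -183.4, 125.5]
eef_rot: [3.142, -0.0, 1.934]
wrist_force: [-0.2, -0.1, -1.0]
finger_gap: 15.7
finger_force: 45.0
```

>>> arm_command:
  targets:
    - {"hand": -1, "x": 0.0005, "y": 0.0001, "z": 0, "yaw": 0}
    - {"hand": -1, "x": 0, "y": 0.0, "z": 0, "yaw": 0}

```text
clock: 15.7
eef_pos: [572.0, -182.9, 125.5]
eef_rot: [3.142, -0.0, 1.934]
wrist_force: [-0.3, 0.1, -1.7]
finger_gap: 15.7
finger_force: 45.0
```

>>> arm_command:
  targets:
    - {"hand": -1, "x": 0.0005, "y": 0.0001, "z": 0, "yaw": 0}
    - {"hand": -1, "x": 0, "y": 0.0, "z": 0, "yaw": 0}

```text
clock: 15.9
eef_pos: [571.9, -182.4, 125.5]
eef_rot: [3.142, -0.0, 1.934]
wrist_force: [0.2, -0.1, -0.1]
finger_gap: 16.0
finger_force: 45.0
```

>>> arm_command:
  targets:
    - {"hand": -1, "x": 0.0005, "y": 0.0001, "z": 0, "yaw": 0}
    - {"hand": -1, "x": 0, "y": 0.0, "z": 0, "yaw": 0}

```text
clock: 16.1
eef_pos: [571.9, -181.9, 125.5]
eef_rot: [-3.142, -0.0, 1.934]
wrist_force: [-0.5, -0.8, -1.4]
finger_gap: 15.7
finger_force: 45.0
```

>>> arm_command:
  targets:
    - {"hand": -1, "x": 0.0005, "y": 0.0001, "z": 0, "yaw": 0}
    - {"hand": -1, "x": 0, "y": 0.0, "z": 0, "yaw": 0}

```text
clock: 16.3
eef_pos: [571.8, -181.4, 125.5]
eef_rot: [-3.142, 0.0, 1.934]
wrist_force: [-0.6, 0.2, -1.2]
finger_gap: 15.8
finger_force: 45.0
```

>>> arm_command:
  targets:
    - {"hand": -1, "x": 0.0005, "y": 0.0001, "z": 0, "yaw": 0}
    - {"hand": -1, "x": 0, "y": 0.0, "z": 0, "yaw": 0}

```text
clock: 16.5
eef_pos: [571.7, -181.2, 125.5]
eef_rot: [3.142, 0.001, 1.934]
wrist_force: [0.5, -3.4, -1.5]
finger_gap: 15.6
finger_force: 45.0
```

>>> arm_command:
  targets:
    - {"hand": -1, "x": 0.0002, "y": 0, "z": 0, "yaw": 0}
    - {"hand": -1, "x": 0, "y": 0.0, "z": 0, "yaw": 0}
    - {"hand": -1, "x": 0, "y": 0.0, "z": 0, "yaw": 0}
    - {"hand": -1, "x": 0, "y": 0.0, "z": 0, "yaw": 0}
    - {"hand": -1, "x": 0, "y": 0.0, "z": 0, "yaw": 0}
    - {"hand": -1, "x": 0, "y": 0.0, "z": 0, "yaw": 0}
    - {"hand": -1, "x": 0, "y": 0.0, "z": 0, "yaw": 0}
    - {"hand": -1, "x": 0, "y": 0.0, "z": 0, "yaw": 0}

```text
clock: 17.3
eef_pos: [571.7, -181.1, 125.5]
eef_rot: [3.142, 0.001, 1.934]
wrist_force: [1.5, -5.0, -2.3]
finger_gap: 15.8
finger_force: 45.0
```

```bash
python3 - <<'E'
import numpy as np
from cell import *
s=manip.read_state();print(s["eef_pos"],s["wrist_force"])
# contact onset = recorded minus load deflection of the pin (~tip lags TCP): measured TCP while loaded
A=np.array([528.9,-75.4]);B=np.array([543.8,-167.3]);D=s["eef_pos"][:2]
u=(A-B)/np.hypot(*(A-B)) # block +y
n=np.array([u[1],-u[0]]) # block +x
t=np.arctan2(n[1],n[0]);print("yaw",t,n,u)
bx=(A+B)@n/2-.15+5+60; by=D@u-.15+5+82.5
G=bx*n+by*u;print("bore",G,"camera bore",np.array([578.05,-114.79])+20*n+22.5*u)
d=G-D;p=s["eef_rot"][2];print("shift block frame",d@n,d@u)
for p in (p,1.734,):
  tx=np.array([np.cos(p),np.sin(p)]);ty=np.array([np.sin(p),-np.cos(p)]);print(p,"tool",d@tx,d@ty)
E
```

```text
[ 571.68268966 -181.11760806  125.50379772] [ 1.54621219 -4.97769685 -2.327518  ]
yaw 0.16073408486746765 [0.98711006 0.16004287] [-0.16004287  0.98711006]
bore [596.73142697 -88.56574868] camera bore [594.19123666 -89.37916611]
shift block frame 39.538126100377546 87.35000000000004
1.9336499627751258 tool 77.63471316477495 56.26843899871828
1.734 tool 87.25209083628086 39.753723853580766
```

>>> arm_command:
  targets:
    - {"hand": -1, "x": -0.0078, "y": -0.0016, "z": 0, "yaw": 0}
    - {"hand": -1, "x": 0, "y": 0.0, "z": -0.025, "yaw": 0}
    - {"hand": -1, "x": 0, "y": 0.0, "z": -0.015, "yaw": 0.1}
    - {"hand": -1, "x": 0, "y": 0.0, "z": 0, "yaw": 0.1}
    - {"hand": -1, "x": 0.032, "y": 0.013, "z": 0, "yaw": 0}
    - {"hand": -1, "x": 0.032, "y": 0.013, "z": 0, "yaw": 0}
    - {"hand": -1, "x": 0.0313, "y": 0.0138, "z": 0, "yaw": 0}
    - {"hand": -1, "x": 0, "y": 0.0, "z": 0, "yaw": 0}
    - {"hand": -1, "x": 0, "y": 0.0, "z": 0, "yaw": 0}
    - {"hand": -1, "x": 0, "y": 0.0, "z": 0, "yaw": 0}

```text
clock: 18.3
eef_pos: [596.5, -89.0, 165.4]
eef_rot: [-3.141, -0.0, 1.733]
wrist_force: [0.2, -0.5, -1.2]
finger_gap: 15.8
finger_force: 45.0
```

```bash
cat > e.py <<'E'
from cell import *
import numpy as np
s=manip.read_state();d=np.array([596.73,-88.57])-s["eef_pos"][:2];p=s["eef_rot"][2]
print(s["eef_pos"],p,"tool err mm",d@[np.cos(p),np.sin(p)],d@[np.sin(p),-np.cos(p)])
E
python3 e.py; python3 - <<'E'
from cell import *
import cv2,numpy as np
w=camera("wrist");s=camera("side")
cv2.imwrite("pics/w6.png",np.hstack([cv2.resize(w[150:350,220:420],(400,400)),cv2.resize(s[110:210,310:410],(400,400))])[:,:,::-1])
E
```

```text
[596.53386335 -88.96467254 165.40804507] 1.733098670703082 tool err mm 0.357791837449415 0.25733441610721214
```

View pics/w6.png

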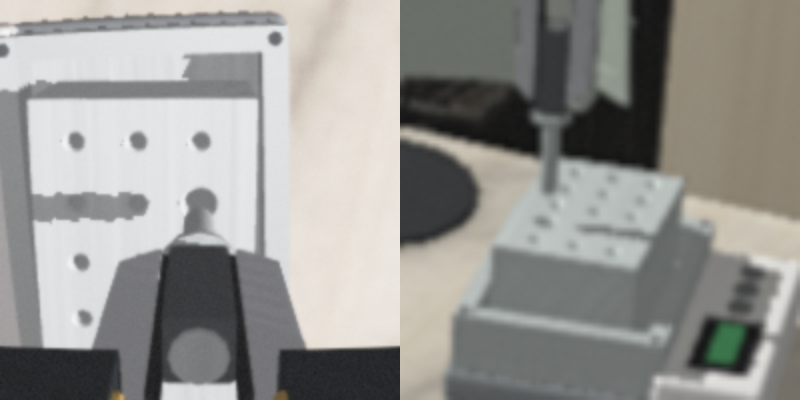

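>>> arm_command:
  targets:
    - {"hand": -1, "x": 0.0003, "y": 0.0002, "z": 0.01, "yaw": 0}
    - {"hand": -1, "x": 0, "y": 0.0, "z": 0.004, "yaw": 0}
    - {"hand": -1, "x": 0, "y": 0.0, "z": 0, "yaw": 0}
    - {"hand": -1, "x": 0, "y": 0.0, "z": 0, "yaw": 0}

```text
clock: 18.8
eef_pos: [596.8, -87.9, 151.3]
eef_rot: [-3.141, -0.0, 1.734]
wrist_force: [0.2, -0.2, -1.8]
finger_gap: 15.9
finger_force: 45.0
```

```bash
python3 e.py
```

```text
[596.78955626 -87.86914772 151.27407554] 1.733640603956168 tool err mm -0.6819245137875912 -0.17239436938715183
```

>>> arm_command:
  targets:
    - {"hand": -1, "x": 0, "y": 0, "z": 0.001, "yaw": 0}
    - {"hand": -1, "x": 0, "y": 0.0, "z": 0.001, "yaw": 0}
    - {"hand": -1, "x": 0, "y": 0.0, "z": 0, "yaw": 0}

```text
clock: 19.1
eef_pos: [596.8, -87.7, 149.4]
eef_rot: [-3.142, -0.0, 1.734]
wrist_force: [-0.2, 0.3, -0.0]
finger_gap: 15.8
finger_force: 45.0
```

>>> arm_command:
  targets:
    - {"hand": -1, "x": 0, "y": 0, "z": 0.001, "yaw": 0}
    - {"hand": -1, "x": 0, "y": 0.0, "z": 0, "yaw": 0}

```text
clock: 19.3
eef_pos: [596.8, -87.8, 148.4]
eef_rot: [-3.142, -0.0, 1.734]
wrist_force: [0.4, 0.4, -0.9]
finger_gap: 15.4
finger_force: 45.0
```

>>> arm_command:
  targets:
    - {"hand": -1, "x": -0.0007, "y": -0.0001, "z": 0, "yaw": 0}
    - {"hand": -1, "x": 0, "y": 0.0, "z": 0, "yaw": 0}
    - {"hand": -1, "x": 0, "y": 0.0, "z": 0, "yaw": 0}
    - {"hand": -1, "x": 0, "y": 0.0, "z": 0, "yaw": 0}

```text
clock: 19.7
eef_pos: [596.9, -88.5, 148.5]
eef_rot: [3.142, -0.0, 1.734]
wrist_force: [-0.4, 0.5, -0.3]
finger_gap: 15.8
finger_force: 45.0
```

```bash
python3 e.py
```

```text
[596.86922164 -88.47992284 148.47297138] 1.7337807117091637 tool err mm -0.06629277663337725 -0.1519928533336526
```

>>> arm_command:
  targets:
    - {"hand": -1, "x": 0, "y": 0, "z": 0.0007, "yaw": 0}
    - {"hand": -1, "x": 0, "y": 0.0, "z": 0, "yaw": 0}

```text
clock: 19.9
eef_pos: [596.8, -88.5, 147.6]
eef_rot: [-3.141, -0.0, 1.734]
wrist_force: [0.4, -0.4, -0.9]
finger_gap: 15.4
finger_force: 45.0
```

>>> arm_command:
  targets:
    - {"hand": -1, "x": 0, "y": 0, "z": 0.0007, "yaw": 0}
    - {"hand": -1, "x": 0, "y": 0.0, "z": 0, "yaw": 0}

```text
clock: 20.1
eef_pos: [596.8, -88.5, 146.9]
eef_rot: [-3.141, -0.0, 1.734]
wrist_force: [0.6, -0.9, -1.6]
finger_gap: 15.7
finger_force: 45.0
```

>>> arm_command:
  targets:
    - {"hand": -1, "x": 0, "y": 0, "z": 0.001, "yaw": 0}
    - {"hand": -1, "x": 0, "y": 0.0, "z": 0.0005, "yaw": 0}

```text
clock: 20.3
eef_pos: [596.8, -88.5, 145.4]
eef_rot: [-3.141, -0.0, 1.734]
wrist_force: [-0.2, 0.8, -1.2]
finger_gap: 15.7
finger_force: 45.0
```

>>> arm_command:
  targets:
    - {"hand": -1, "x": 0, "y": 0, "z": 0.001, "yaw": 0}
    - {"hand": -1, "x": 0, "y": 0.0, "z": 0.0005, "yaw": 0}

```text
clock: 20.5
eef_pos: [596.8, -88.5, 143.9]
eef_rot: [-3.141, -0.0, 1.734]
wrist_force: [0.4, -0.3, -2.0]
finger_gap: 15.5
finger_force: 45.0
```

>>> arm_command:
  targets:
    - {"hand": -1, "x": 0, "y": 0, "z": 0.001, "yaw": 0}
    - {"hand": -1, "x": 0, "y": 0.0, "z": 0.0005, "yaw": 0}

```text
clock: 20.7
eef_pos: [596.8, -88.5, 142.4]
eef_rot: [-3.141, -0.0, 1.734]
wrist_force: [-1.2, 0.8, -1.1]
finger_gap: 15.8
finger_force: 45.0
```

>>> arm_command:
  targets:
    - {"hand": -1, "x": 0, "y": 0, "z": 0.003, "yaw": 0}
    - {"hand": -1, "x": 0, "y": 0.0, "z": 0.003, "yaw": 0}
    - {"hand": -1, "x": 0, "y": 0.0, "z": 0.003, "yaw": 0}

```text
clock: 21.0
eef_pos: [596.8, -88.5, 133.2]
eef_rot: [-3.141, -0.0, 1.734]
wrist_force: [0.3, 1.1, -1.0]
finger_gap: 15.8
finger_force: 45.0
```

>>> arm_command:
  targets:
    - {"hand": -1, "x": 0, "y": 0, "z": 0.003, "yaw": 0}
    - {"hand": -1, "x": 0, "y": 0.0, "z": 0.003, "yaw": 0}
    - {"hand": -1, "x": 0, "y": 0.0, "z": 0.003, "yaw": 0}

```text
clock: 21.3
eef_pos: [596.9, -88.5, 124.3]
eef_rot: [-3.142, -0.0, 1.734]
wrist_force: [0.4, -0.3, -0.1]
finger_gap: 15.5
finger_force: 45.0
```

>>> arm_command:
  targets:
    - {"hand": -1, "x": 0, "y": 0, "z": 0.003, "yaw": 0}
    - {"hand": -1, "x": 0, "y": 0.0, "z": 0.003, "yaw": 0}
    - {"hand": -1, "x": 0, "y": 0.0, "z": 0.003, "yaw": 0}

```text
clock: 21.6
eef_pos: [596.9, -88.5, 115.3]
eef_rot: [-3.142, -0.0, 1.734]
wrist_force: [1.4, -0.2, -0.8]
finger_gap: 15.8
finger_force: 45.0
```

>>> arm_command:
  targets:
    - {"hand": -1, "x": 0, "y": 0, "z": 0.003, "yaw": 0}
    - {"hand": -1, "x": 0, "y": 0.0, "z": 0.003, "yaw": 0}
    - {"hand": -1, "x": 0, "y": 0.0, "z": 0.002, "yaw": 0}
    - {"hand": -1, "x": 0, "y": 0.0, "z": 0, "yaw": 0}

```text
clock: 22.0
eef_pos: [596.7, -88.5, 107.2]
eef_rot: [-3.141, -0.0, 1.734]
wrist_force: [0.6, -0.1, -0.9]
finger_gap: 15.7
finger_force: 45.0
```

>>> arm_command:
  targets:
    - {"hand": -1, "x": 0, "y": 0, "z": 0.001, "yaw": 0}
    - {"hand": -1, "x": 0, "y": 0.0, "z": 0.001, "yaw": 0}
    - {"hand": -1, "x": 0, "y": 0.0, "z": 0, "yaw": 0}

```text
clock: 22.3
eef_pos: [596.9, -88.5, 105.5]
eef_rot: [-3.142, -0.0, 1.734]
wrist_force: [-0.0, 0.1, -1.0]
finger_gap: 15.8
finger_force: 45.0
```

>>> arm_command:
  targets:
    - {"hand": -1, "x": 0, "y": 0, "z": 0.0006, "yaw": 0}
    - {"hand": -1, "x": 0, "y": 0.0, "z": 0, "yaw": 0}

```text
clock: 22.5
eef_pos: [596.8, -88.5, 104.9]
eef_rot: [-3.142, -0.0, 1.734]
wrist_force: [-0.2, 0.1, -0.8]
finger_gap: 15.5
finger_force: 45.0
```

>>> arm_command:
  targets:
    - {"hand": -1, "x": 0, "y": 0, "z": 0.0004, "yaw": 0}
    - {"hand": -1, "x": 0, "y": 0.0, "z": 0, "yaw": 0}

```text
clock: 22.7
eef_pos: [596.8, -88.5, 104.5]
eef_rot: [-3.142, -0.0, 1.734]
wrist_force: [-0.5, 0.4, -1.2]
finger_gap: 15.7
finger_force: 45.0
```

>>> arm_command:
  targets:
    - {"hand": -1, "x": 0, "y": 0, "z": 0.0004, "yaw": 0}
    - {"hand": -1, "x": 0, "y": 0.0, "z": 0, "yaw": 0}

```text
clock: 22.9
eef_pos: [596.9, -88.5, 104.1]
eef_rot: [-3.142, -0.0, 1.734]
wrist_force: [-0.4, -0.7, -0.6]
finger_gap: 15.7
finger_force: 45.0
```

>>> arm_command:
  targets:
    - {"hand": -1, "x": 0, "y": 0, "z": 0.0003, "yaw": 0}
    - {"hand": -1, "x": 0, "y": 0.0, "z": 0, "yaw": 0}

```text
clock: 23.1
eef_pos: [596.9, -88.5, 104.0]
eef_rot: [3.141, 0.0, 1.734]
wrist_force: [-0.1, -0.0, 1.2]
finger_gap: 15.5
finger_force: 45.0
```

>>> arm_command:
  targets:
    - {"hand": -1, "x": 0, "y": 0, "z": 0.0002, "yaw": 0}
    - {"hand": -1, "x": 0, "y": 0.0, "z": 0, "yaw": 0}

```text
clock: 23.3
eef_pos: [596.9, -88.5, 103.8]
eef_rot: [3.141, 0.0, 1.734]
wrist_force: [-0.3, 0.5, 1.7]
finger_gap: 15.9
finger_force: 45.0
```

>>> arm_command:
  targets:
    - {"hand": -1, "x": 0, "y": 0, "z": 0.0002, "yaw": 0}
    - {"hand": -1, "x": 0, "y": 0.0, "z": 0, "yaw": 0}

```text
clock: 23.5
eef_pos: [597.0, -88.5, 103.7]
eef_rot: [3.141, 0.0, 1.734]
wrist_force: [-1.5, 0.9, 3.8]
finger_gap: 15.6
finger_force: 45.0
```

>>> arm_command:
  targets:
    - {"hand": -1, "x": 0, "y": 0, "z": 0.0002, "yaw": 0}
    - {"hand": -1, "x": 0, "y": 0.0, "z": 0, "yaw": 0}

```text
clock: 23.7
eef_pos: [597.0, -88.5, 103.7]
eef_rot: [3.141, 0.0, 1.734]
wrist_force: [-2.5, 0.9, 5.5]
finger_gap: 15.8
finger_force: 45.0
```

>>> arm_command:
  targets:
    - {"hand": -0.6, "x": 0, "y": 0, "z": 0, "yaw": 0}
    - {"hand": -0.4, "x": 0, "y": 0.0, "z": 0, "yaw": 0}
    - {"hand": -0.3, "x": 0, "y": 0.0, "z": 0, "yaw": 0}
    - {"hand": -0.3, "x": 0, "y": 0.0, "z": 0, "yaw": 0}
    - {"hand": -0.3, "x": 0, "y": 0.0, "z": 0, "yaw": 0}

```text
clock: 24.2
eef_pos: [596.8, -88.5, 103.2]
eef_rot: [-3.141, -0.0, 1.734]
wrist_force: [-0.2, 0.2, 0.9]
finger_gap: 32.8
finger_force: 0.0
```

>>> arm_command:
  targets:
    - {"hand": -0.3, "x": 0, "y": 0, "z": -0.02, "yaw": 0}
    - {"hand": -0.3, "x": 0, "y": 0.0, "z": -0.04, "yaw": 0}
    - {"hand": -0.3, "x": 0, "y": 0.0, "z": -0.04, "yaw": 0}
    - {"hand": -0.3, "x": 0, "y": 0.0, "z": -0.02, "yaw": 0}
    - {"hand": -0.3, "x": 0, "y": -0.03, "z": 0, "yaw": 0}
    - {"hand": -0.3, "x": 0, "y": -0.03, "z": 0, "yaw": 0}
    - {"hand": -0.3, "x": 0, "y": 0.0, "z": 0, "yaw": 0}

```text
clock: 24.9
eef_pos: [535.7, -98.6, 223.7]
eef_rot: [3.142, 0.0, 1.733]
wrist_force: [1.2, -0.4, -0.0]
finger_gap: 32.8
finger_force: 0.0
```

```bash
python3 - <<'E'
from cell import *
import cv2,numpy as np
w=camera("wrist");s=camera("side")
cv2.imwrite("pics/w7.png",np.hstack([cv2.resize(w[100:400,180:480],(400,400)),cv2.resize(s[90:210,310:430],(400,400))])[:,:,::-1])
E
```

```text
(no output)
```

View pics/w7.png

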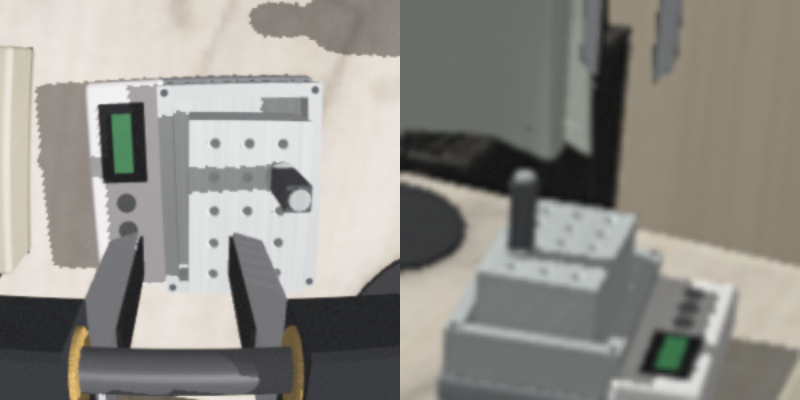

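The pin stands upright in the reference bore with its shoulder at the block top, seen at (290,190) in the wrist crop and (523,210) in the side crop. The gripper is clear of everything.

```bash
python3 -c "
from cell import manip
print(manip.sign_off())"
```

```text
the job is handed in; nothing more can be done
None
```

The job is handed in: all three faces were touched in order at about 5–6 N, held over 0.5 s each, and the pin was pushed home in the reference bore at about 7 N and released standing there, at 25 s on the clock.

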